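# Set and clamp the sliding fence of a specimen-jar staging board

### The arm

A 7-joint arm with a two-finger parallel gripper is mounted at the origin on the work surface. World frame = base frame: x ahead of the robot, y to its left, z up, the work surface at z = 0. Lengths are in m, angles in rad, forces in N, time in s.
With the tool pointing down it reaches from about 0.35 to 0.9 m from the base axis. Payload 8.1 kg.
Tool frame: the origin (TCP) lies midway between the tips of the shut fingers; the grasp point (between the pads) lies robot.hold_point_z behind it (robot.hold_point_z is the distance from the TCP to the grasp point, in m); z points along the fingers, y is the line along which they close (so a half turn about z gives the same grasp; the last joint's range is limited). The gripper opens to 92 mm and grips with 3 to 60 N. Pads are 19 mm wide; open, the fingers measure 130 mm over their backs; the gripper's body (75 mm by 190 mm) begins 47 mm behind the grasp point.
Start: joints at [1.159, 0.434, 0.025, 1.573, -0.012, 1.134, -0.075], TCP at [0.19, -0.595, 0.227] pointing down, gripper open.
Joint ranges: [-2.62, 2.62], [-0.44, 2.09], [-1.27, 1.32], [0.08, 2.57], [-1.32, 4.46], [0.12, 2], [-2.74, 2.74]. Speed limits (rad/s): [2.22, 2.22, 3.01, 3.01, 3.14, 3.14, 3.14].

### API

Orientations are given as a unit quaternion [w, x, y, z].
In Python, from rig import robot, eyes gives the robot as it stands.
- The arm moves only by the tool move_arm, never from a script. Its argument "targets" is a list of rows, each a list of 5 numbers: the opening, from -1 (shut) to 1 (fully open), then the shift along the tool's x, y, z in shares of 100 cm (1.0 is 100 cm), then the turn about the tool's z in a scale on which 1.0 is 2 rad. A call has 1 to 10 rows; each row is the pose to reach, as a shift and turn from the pose commanded when the call began, along the tool's axes at that moment; what a row does not reach only later rows make up. A row lasts 1/8 s, in which the tool goes at most 62.5 mm and 10.7 degrees, less where a joint would pass 70% of its speed; a pose out of reach is approached as far as the arm can. A shift or turn number past 1, either way, is cut back to 1. A call with a gripper value outside its range is refused whole. The fingers move at their own pace and stop on an object; "squeeze" is the grip in N (left out, the last holds). Time passes only in rows, so rows that repeat a pose let the fingers close. It gives the time, the measured TCP pose, the force, the opening and the grip force at its end, in the units of the state.
- robot.get_state(): the state, without advancing time (a new reading comes with each control period).
- eyes.camera(name): name is "side" or "top" or "wrist"; returns a dict with "img" (400x640x3 uint8, red, green, blue), "vfov" (degrees; the focal length in pixels is half the picture's height over the tangent of half this angle, whatever the lens; pixels are square), "cx", "cy" (the principal point, pixels), "R" (3x3) and "t" (3): a world point X has camera coordinates R X + t. Camera axes: x right, y down, z forward; pixel columns grow to the right and rows downward; lengths in m; the calibration is good to about 2 mm. The wrist camera is an equidistant fisheye: a pixel r from the principal point sees the ray r / f radians off the axis. A picture is of the moment at which its call begins. There is no depth.
- robot.job_done(): hands the job in; it is judged then, once.
Trained networks look in a picture, given as the dict that the camera call returned (one of the last four; its "shot" number tells which), for a name from the list of things; names that differ only in an ending like _2 or _b are one class to them, and where a whole thing is asked for, a point or a joint stands for the part that bears it (a point fixed in the world has none). Each returns a list of dicts, best first, with "confidence" (0 to 1); they miss things now and then, are a little off and sometimes report something else, mostly with a low value. They report only what shows in the picture. A call takes as long as a camera call. They do not tell look-alikes from the thing itself.
- eyes.spot_in(picture, name): "centre" ([row, column] in pixels, amid what is visible of it).
- eyes.trace(picture, name): "region" (400x640 bool, what is visible of it) and "centre" ([row, column] in pixels, amid what is visible of it).
The state is a dict: "t": time; "joint_pos": joint angles; "joint_vel": joint speeds; "effort": joint torques, N m; "tool_pos": TCP position; "orientation": TCP orientation; "ft_force": force on the tool from outside, world axes, zero at the start; "moment": the same for the moment, N m; "width": opening from 0.0 (shut) to 1.0 (fully open); "grip_force": force on a finger pad.
Only numpy, scipy, OpenCV 4.12 (cv2) and the standard library are available. Lean on these libraries where they do the work, as an engineer would, in place of code of your own. Each camera call takes 0.05 s, during which the arm holds its last target. There are 200 camera calls.

### The job

Slide the blue fence along its slots towards the end stop until it has pushed the red spring plunger fully in and rests against the stop's barrel, feeling your way gently rather than ramming the stop. Then turn the black wing knob clockwise until it comes to a firm stop with the fence clamped tight, and let go. Leave the jars and the pipette cup where they stand.

Things in the scene. Friction and masses are not known exactly. Their poses are not given: they have to be found in the camera images.
- board: Dark steel board fixed to the bench, 150 (x) x 380 (y) x 12 mm, top at z = 12 mm. Origin on the bench; the board reaches from y = -200 to +180 mm. The fence slides along its y axis, +y towards the end stop. 8 mm studs through the fence's slots at (x,y) = (-25,0), with the wing knob, and (+25,-40), with a fixed dark 20 mm head that only guides, its top 28.5 mm above the bench.
- fence: Sliding fence, loose, 0.6 kg: aluminium plate 100 (x) x 190 (y) x 8 mm on the board, two 9.5 mm wide slots along y (1.5 mm play), a blue upright wall at its +y end, a blue upright tab at its -y end. Origin: middle of its underside; axes about the board's. Starts 16 to 62 mm short of home. While the knob is loose it slides with about 2.5 to 8 N of friction and stays where left.
- fence_wall (a point): Middle of the outer (+y) face of the fence's blue wall, 40 mm above the bench: the spot that meets the end stop. The wall is 100 wide (x), 10 thick (y), its top 65 mm above the bench. Axes as the fence's.
- fence_tab (a point): Middle of the outer (-y) face of the fence's blue tab, 45 mm above the bench: a good spot to push towards +y. The tab is 50 wide (x), 10 thick (y), its top 70 mm above the bench, so it can also be gripped. Axes as the fence's.
- knob: Wing knob on the stud at board (-25,0): steel collar of 28 mm diameter, 12 mm high, and on it a black wing bar 46 long (knob's own x axis), 11 thick, from 12 to 42 mm above the origin. Origin: on the axis under the collar, about 21 mm above the bench. Does not turn back by itself.
- knob_wing (a point): Middle of the wing bar, 27 mm above the knob's origin; axes as the knob's. Clockwise from above screws it down 1.2 mm per rad: loose (about 0.1 N m) for 0.6 to 1.0 rad until the collar touches the fence plate, then on, barely stiffer, to a firm stop 0.9 to 1.3 rad from the start, where it is tight and the torque rises steeply.
- stop_block: End stop: grey block 50 (x) x 35 (y) x 52 mm on the board. Origin: lower edge of its face towards the fence, middle, on the board's top; axes as the board's. A steel barrel of 20 mm diameter, its axis 28 mm above the board's top, sticks out of this face towards the fence (-y) by 21 to 55 mm: set differently each time, its reach not reported.
- stop_axis (a point): Where the barrel leaves the end stop's face. In the barrel's end a red spring plunger of 12 mm diameter stands out 5 mm (spring 0.3 N at first touch, 1.3 N when flush, less than the fence's friction). The fence is home when the plunger is flush and the fence's wall meets the rigid end of the barrel, felt as a steep rise of the pushing force. More than 20 N on the stop is ramming it.
- jar0: Bystander: loose clear specimen jar with a red cap, 48 mm diameter, 65 mm high, 80 g. Origin at the centre of its underside.
- jar1: Bystander: loose clear specimen jar with a red cap, 48 mm diameter, 65 mm high, 80 g. Origin at the centre of its underside.
- jar2: Bystander: loose clear specimen jar with a red cap, 48 mm diameter, 65 mm high, 80 g. Origin at the centre of its underside.
- pipette_cup: Bystander: loose black cup of 64 mm diameter, 85 mm high, with white pipettes reaching to about 130 mm. Origin at the centre of its underside.
Things that resemble listed ones, but are neither listed nor needed, are in the scene too. What is meant by the fence is not brown, green or yellow, and is the larger of those in its own colour.

How it is judged:
By the outcome, as a careful person would: the job done as asked, in the order asked, and still so for the second after the job is handed in, with the robot touching nothing.
It also fails if it takes over 67 s, if anything falls off the work surface, if the arm or the gripper's body presses on something with over 40 N, if the wrist force passes 120 N, or if a joint passes its speed limit or range.

## Working session

There is one attempt and no reset: what is moved stays moved. The work goes in short steps, Python scripts to look and compute and a tool call to move; the robot and the scene stay as the last step left them, time stands still between calls to the robot, and variables do not carry over. Pictures are saved under pics/ and viewed, at most 10 in all, crops included, and the job is handed in when it is done.

Besides the shell and the picture viewer there is one more tool, called by a JSON object that holds its "op" and its "data", one argument or row to a line. move_arm: Moves the arm, as the interface text tells. Its arguments: {"type":"object","properties":{"targets":{"type":"array"},"squeeze":{"type":"number"}},"required":["targets"]}

```bash
mkdir -p pics; cat > h.py <<'E'
import numpy as np, cv2
from rig import robot, eyes
def f(c): return 200/np.tan(np.radians(c["vfov"])/2)
def proj(c,X,fish=False):
    p=c["R"]@np.array(X)+c["t"]; F=f(c)
    if fish:
        r=np.hypot(p[0],p[1]);th=np.arctan2(r,p[2]);return np.array([c["cy"]+F*th*p[1]/r,c["cx"]+F*th*p[0]/r])
    return np.array([c["cy"]+F*p[1]/p[2],c["cx"]+F*p[0]/p[2]])
def ray(c,rc,fish=False):
    u=(rc[1]-c["cx"])/f(c);v=(rc[0]-c["cy"])/f(c)
    if fish:
        r=np.hypot(u,v);d=np.array([np.sin(r)*u/r,np.sin(r)*v/r,np.cos(r)])
    else: d=np.array([u,v,1.])
    R=np.array(c["R"]);return -R.T@c["t"],R.T@d/np.linalg.norm(d)
def atz(c,rc,z,fish=False):
    o,d=ray(c,rc,fish);return o+d*(z-o[2])/d[2]
def tri(rays):
    A=sum(np.eye(3)-np.outer(d,d) for o,d in rays);b=sum((np.eye(3)-np.outer(d,d))@o for o,d in rays)
    X=np.linalg.solve(A,b);return X,[np.linalg.norm(np.cross(X-o,d)) for o,d in rays]
def save(c,n): cv2.imwrite(f"pics/{n}.png",c["img"][:,:,::-1])
E
cat > a.py <<'E'
from h import *
s=robot.get_state();print(s,robot.hold_point_z)
for n in["top","side","wrist"]:
    c=eyes.camera(n);save(c,n+"0")
    print(n,c["vfov"],c["cx"],c["cy"],-np.array(c["R"]).T@c["t"],c["R"])
    for k in["board","fence","fence_wall","fence_tab","knob","knob_wing","stop_block","stop_axis","jar0","pipette_cup"]:
        for d in eyes.spot_in(c,k)[:4]: print(k,np.round(d["centre"]),round(d["confidence"],2), np.round(atz(c,d["centre"],0.03,n=="wrist"),3))
i=[cv2.imread(f"pics/{n}0.png") for n in("top","side")]
E
python3 a.py
```

```text
{'t': 0.0, 'joint_pos': array([ 1.15939365,  0.43519746,  0.02499339,  1.57411549, -0.01163387,
        1.13397148, -0.07510161]), 'joint_vel': array([-5.92654898e-04, -7.78216073e-04,  1.48918933e-03, -8.66783208e-04,
        9.54274506e-04, -1.42590616e-05,  4.54035640e-04]), 'effort': array([ 1.34592028e-04, -6.67849231e+01,  9.85641740e-01, -3.14464009e+01,
       -6.02508523e-02,  4.25724720e-02,  1.63300879e-04]), 'tool_pos': array([ 0.18973786, -0.59496608,  0.22595393]), 'orientation': array([-7.52653385e-04,  9.88111512e-01,  1.53736923e-01, -1.76959533e-04]), 'ft_force': array([ 0.19602916,  0.00264128, -0.04564439]), 'moment': array([ 0.01693107, -0.00029951, -0.0054043 ]), 'grip_force': 0.0, 'width': 0.9976457955499141} 0.0188
top 46.90020897036487 322.4026583806426 191.52091212939808 [ 0.51737863 -0.03112291  1.23907369] [[ 0.00898069 -0.99978005 -0.01895273]
 [-0.99906998 -0.00817174 -0.04233682]
 [ 0.04217263  0.01931532 -0.99892361]]
board [196. 315.] 0.71 [0.558 0.011 0.03 ]
fence [191. 351.] 0.97 [ 0.57  -0.082  0.03 ]
fence [174. 466.] 0.82 [ 0.619 -0.382  0.03 ]
f
[... 1747 characters left out ...]
.] 0.76 [ 0.537 -0.044  0.03 ]
stop_block [247. 356.] 0.79 [0.529 0.09  0.03 ]
stop_axis [247. 355.] 0.62 [0.53 0.09 0.03]
jar0 [209. 284.] 0.96 [0.699 0.004 0.03 ]
jar0 [277. 284.] 0.76 [0.669 0.175 0.03 ]
jar0 [244. 424.] 0.59 [0.386 0.07  0.03 ]
pipette_cup [162. 275.] 0.85 [ 0.745 -0.137  0.03 ]
wrist 65.70646984690485 319.9669058401686 198.08089882073222 [ 0.26077247 -0.57235125  0.38512959] [[ 3.03886051e-01 -9.52708295e-01  4.15105973e-04]
 [-9.15849049e-01 -2.92008952e-01  2.75592617e-01]
 [-2.62438157e-01 -8.41289265e-02 -9.61274434e-01]]
fence [ 19. 141.] 0.95 [ 0.321 -0.313  0.03 ]
fence_wall [ 17. 142.] 0.64 [ 0.324 -0.314  0.03 ]
fence_tab [ 18. 142.] 0.76 [ 0.323 -0.314  0.03 ]
```

```bash
python3 -c "
import cv2,numpy as np
a=cv2.imread('pics/top0.png');b=cv2.imread('pics/side0.png')
t=cv2.resize(a[120:270,240:440],(800,600),interpolation=cv2.INTER_CUBIC);cv2.imwrite('pics/tc.png',t)
"
```

```text
(no output)
```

View pics/top0.png

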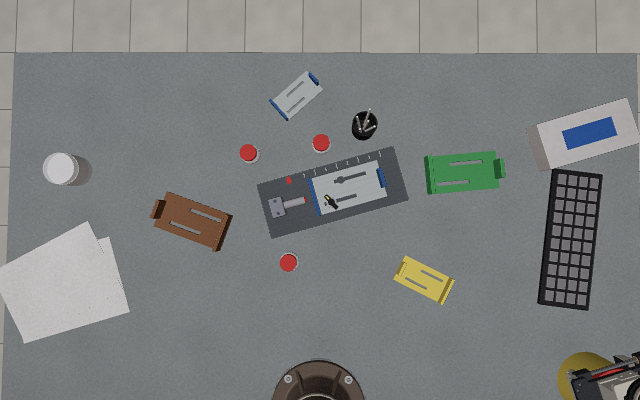

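View pics/side0.png

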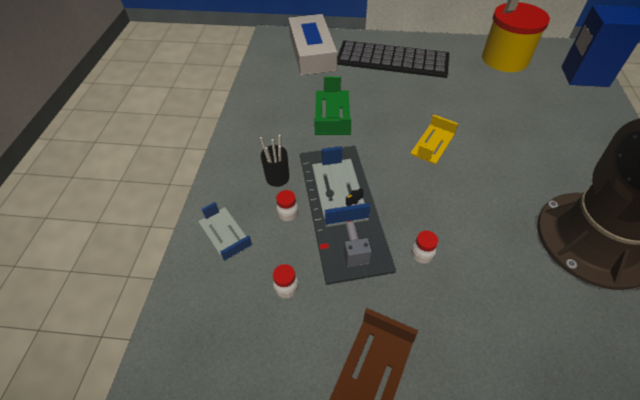

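View pics/tc.png

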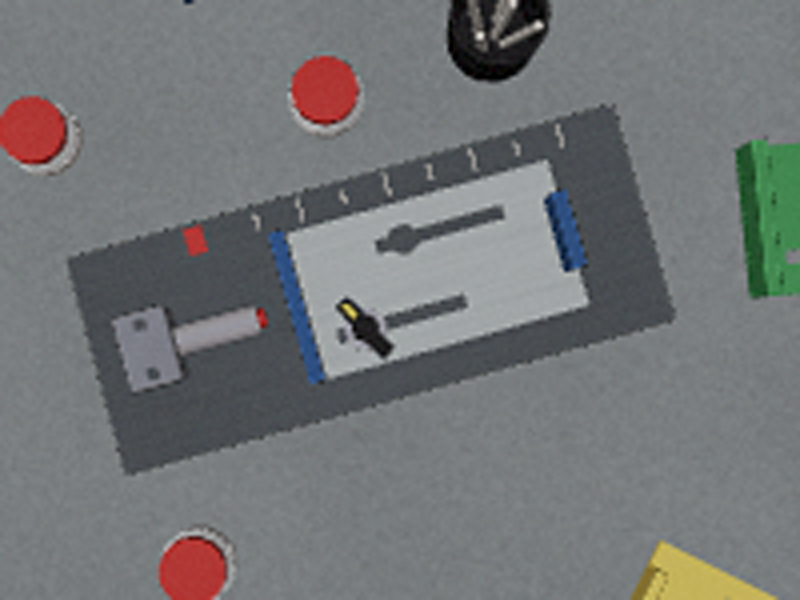

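The candidates for the fence are blue at top (row 191, col 351) on the board, and blue at top (96, 296) lying off the board and smaller. Green (174, 466), yellow (278, 421) and brown (218, 191) are ruled out. The enlarged crop confirms that the larger blue one, on the board with the wing knob and facing the barrel and red plunger, is the one meant.

```bash
cat > b.py <<'E'
from h import *
from scipy.spatial.transform import Rotation as Ro
T=eyes.camera("top");S=eyes.camera("side")
P=np.array([atz(T,(120+y/4,240+x/4),.012) for x,y in[(70,258),(613,105),(675,320),(127,474)]])
print(P.round(4))
by=(P[0]+P[3]-P[1]-P[2])[:2];by/=np.linalg.norm(by);bx=np.array([by[1],-by[0]])
c=P.mean(0)[:2];o=c+by*.01;print("board o",o,"yaw",np.arctan2(bx[1],bx[0]), "size",np.linalg.norm(P[0]-P[1]),np.linalg.norm(P[0]-P[3]))
# side: corners
Q=np.array([atz(S,p,.012) for p in[(282.5,327.5),(268,395)]]);print(Q.round(4),"top says",P[0].round(4),P[3].round(4))
# wing & blue parts in top, side
for n,c_ in(("top",T),("side",S)):
    hsv=cv2.cvtColor(c_["img"],cv2.COLOR_RGB2HSV);m=cv2.inRange(hsv,(100,120,40),(125,255,255))
    k,l,st,ce=cv2.connectedComponentsWithStats(m)
    for i in range(1,k):
        if st[i,4]>25: print(n,"blue",st[i],ce[i].round(1), atz(c_,ce[i][::-1],.065).round(4), "board",np.array([bx,by])@(atz(c_,ce[i][::-1],.065)[:2]-o))
    d=eyes.spot_in(c_,"knob_wing")[0]; print(n,"wing",d["centre"])
    globals()["r"+n]=ray(c_,d["centre"])
X,e=tri([rtop,rside]);print("wing",X,e,"board",np.array([bx,by])@(X[:2]-o))
s=robot.get_state();R=Ro.from_quat(s["orientation"],scalar_first=True).as_matrix();print(R.round(3),s["tool_pos"])
k=o-bx*.025
print("knob from board",k)
E
python3 b.py
```

```text
[[ 0.5865  0.1663  0.012 ]
 [ 0.6916 -0.1953  0.012 ]
 [ 0.5485 -0.2367  0.012 ]
 [ 0.4431  0.1262  0.012 ]]
board o [ 0.56465445 -0.02529145] yaw 0.2827795998872365 size 0.3765681113188082 0.1489677546402408
[[0.5814 0.1694 0.012 ]
 [0.4439 0.1226 0.012 ]] top says [0.5865 0.1663 0.012 ] [0.4431 0.1262 0.012 ]
top blue [309  72   9  13  51] [313.   78.3] [0.8588 0.0183 0.065 ] board [ 0.29466901 -0.04018909]
top blue [269  99  19  22  73] [278.2 109.3] [0.7778 0.1072 0.065 ] board [0.24168996 0.06774047]
top blue [562 117  55  33 994] [589.1 132.7] [ 0.7217 -0.6832  0.065 ] board [-0.03275383 -0.67564334]
top blue [376 168  11  20 107] [380.9 177.2] [ 0.6046 -0.1571  0.065 ] board [ 0.00161386 -0.13769295]
top blue [307 178  14  38 134] [313.7 196.4] [0.5544 0.0137 0.065 ] board [0.00101217 0.04035687]
top wing [201.4, 330.2]
side blue [ 121    0  246   18 3048] [259.7   6.1] [ 0.9263 -0.8531  0.065 ] board [ 0.11630982 -0.89579716]
side blue [ 563    0   77   87 4249] [605.7  42.3] [-0.2093 -0.7114  0.065 ] board [-0.93465677 -0.44290797]
side blue [302  23  20  22 297] [311.3  33.3] [ 0.7205 -0.6872  0.065 ] board [-0.03500956 -0.67909682]
side blue [322 147  20  18 305] [331.5 155.1] [ 0.6025 -0.1413  0.065 ] board [ 0.00393636 -0.12192069]
side blue [202 203  16  15 141] [209.9 209.7] [0.8508 0.0475 0.065 ] board [ 0.29507545 -0.00989742]
side blue [326 203  44  21 613] [347.3 213.1] [0.5522 0.0286 0.065 ] board [0.00309358 0.05520976]
side blue [221 236  30  24 283] [235.8 247.5] [0.7714 0.1363 0.065 ] board [0.24361802 0.09753167]
side wing [197.5, 356.2]
wing [ 0.53891661 -0.0283663   0.04977238] [np.float64(0.0033366713830780496), np.float64(0.0033366713830779043)] board [-0.02557358  0.0042288 ]
[[ 0.953  0.304 -0.   ]
 [ 0.304 -0.953 -0.   ]
 [-0.     0.    -1.   ]] [ 0.1899471  -0.59544272  0.22674623]
knob from board [ 0.54064736 -0.0322671 ]
```

The manual's scale: shifts go in shares of 100 cm and turns go in shares of 2 rad. Converting my numbers, 52.4 cm / 100 = 0.524, 47 cm / 100 = 0.47, 0.026 rad / 2 = 0.013.

{"op": "move_arm", "data": {
  "targets": [
    [-1, 0.1, -0.05, 0, 0],
    [-1, 0.15, -0.08, 0, 0],
    [-1, 0.21, -0.1, 0, 0],
    [-1, 0.26, -0.125, 0, 0.013],
    [-1, 0.31, -0.15, 0, 0.013],
    [-1, 0.37, -0.175, 0, 0.013],
    [-1, 0.42, -0.2, 0, 0.013],
    [-1, 0.47, -0.225, 0, 0.013],
    [-1, 0.524, -0.249, 0, 0.013],
    [-1, 0.524, -0.249, 0, 0.013]
  ],
  "squeeze": 30
}}

```text
t: 3.1
tool_pos: [0.6163, -0.1939, 0.2264]
orientation: [-0.001, 0.99, 0.144, 0.001]
ft_force: [0.7, -0.6, 0.3]
width: 0.014
grip_force: 0.0
```

```bash
cat > c.py <<'E'
from h import *
import sys
s=robot.get_state();print(s["t"],s["tool_pos"],s["orientation"],s["ft_force"],s["width"])
c=eyes.camera("wrist");save(c,sys.argv[1]);np.savez(sys.argv[1],**{k:c[k] for k in("img","R","t","vfov","cx","cy")})
for k in["fence","fence_wall","fence_tab","knob","knob_wing","stop_block","stop_axis"]:
    for d in eyes.spot_in(c,k)[:2]: print(k,np.round(d["centre"]),round(d["confidence"],2))
E
python3 c.py w1
```

```text
3.1 [ 0.61633786 -0.19392196  0.22644845] [-1.09064124e-03  9.89583536e-01  1.43954037e-01  6.87002017e-04] [ 0.71282681 -0.55040478  0.33314811] 0.013992233907973436
fence [206. 448.] 0.98
fence [172.  27.] 0.69
fence_wall [  3. 153.] 0.97
fence_wall [170.  27.] 0.95
fence_tab [174. 221.] 0.96
fence_tab [  5. 151.] 0.96
knob [199. 178.] 0.94
knob_wing [199. 175.] 0.94
stop_block [177.  96.] 0.59
stop_axis [180. 100.] 0.95
```

View pics/w1.png

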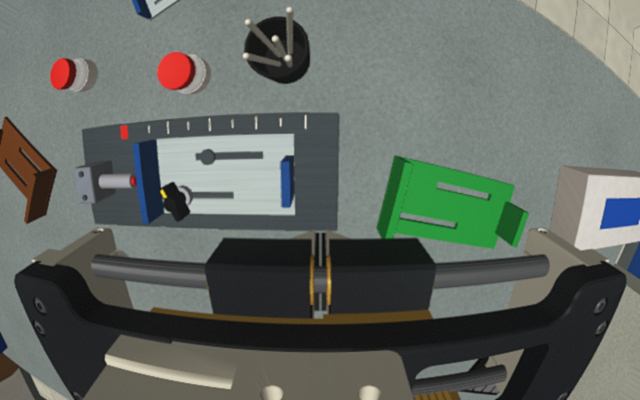

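The wrist picture shows the fence wall at about (180, 147), the tab at (182, 287), the wing at (200, 175), the plunger at (181, 132) and the board's near corners at (113, 339) and (231, 338).

```bash
cat > d.py <<'E'
from h import *
c=dict(np.load("w1.npz"))
A=lambda r,cc,z:atz(c,(r,cc),z,True)
P={k:A(r,q,.012) for k,(r,q) in dict(tr=(113,339),br=(230.5,338),tl=(128,83),bl=(224,93)).items()}
for k in P:print(k,P[k].round(4))
print(np.linalg.norm(P['tr']-P['br']),np.linalg.norm(P['tl']-P['tr']))
yr=P['tr']-P['br'];print("yaw",np.arctan2(yr[1],yr[0])); yl=P['tl']-P['tr'];print("yaw2",np.arctan2(-yl[0],yl[1]))
th=np.arctan2(-yl[0],yl[1]);bx=np.array([np.cos(th),np.sin(th)]);by=np.array([-bx[1],bx[0]])
o=(P['tr']+P['br'])[:2]/2+by*.2;print("o",o)
B=lambda X:np.array([bx,by])@(X[:2]-o)
hsv=cv2.cvtColor(c["img"],cv2.COLOR_RGB2HSV);m=cv2.inRange(hsv,(100,120,30),(125,255,255))
k,l,st,ce=cv2.connectedComponentsWithStats(m)
for i in range(1,k):
    if st[i,4]>60 and st[i,1]>100 and st[i,0]<310:
        ys,xs=np.where(l==i);print(st[i])
        for nm,x in(("right",xs.max()+1),("left",xs.min())):
            r=ys[(xs==xs.max())|(xs==xs.max()-1)].mean() if nm=="right" else ys[(xs==xs.min())].mean()
            print(nm,r,x,[B(A(r,x,z)).round(4) for z in(.012,.02,.065,.07)])
r=cv2.inRange(hsv,(0,120,60),(6,255,255))|cv2.inRange(hsv,(174,120,60),(180,255,255));r[:,:125]=0;r[:,140:]=0;r[:165]=0;r[200:]=0
ys,xs=np.where(r>0);print("plunger cols",xs.min(),xs.max(),ys.min(),ys.max())
for x in(xs.min(),xs.max()+1):print(B(A(ys.mean(),x,.042)).round(4))
print("wing",[B(A(a,b,.06)).round(4) for a,b in((186,168),(218,180))],)
cv2.imwrite("pics/w1c.png",cv2.resize(c["img"][140:240,60:310,::-1],(800,320),interpolation=cv2.INTER_CUBIC))
E
python3 d.py
```

```text
tr [ 0.6928 -0.194   0.012 ]
br [ 0.5502 -0.2372  0.012 ]
tl [0.5887 0.1666 0.012 ]
bl [0.4412 0.1317 0.012 ]
0.1490275974886369 0.37529806359659934
yaw 0.29388150671922286
yaw2 0.28111482699396473
o [ 0.56604464 -0.02343828]
[ 133  140   30   84 1767]
right 206.9090909090909 163 [array([-0.0455,  0.0402]), array([-0.0429,  0.0355]), array([-0.0284,  0.0093]), array([-0.0267,  0.0064])]
left 150.0 133 [array([0.0356, 0.0805]), array([0.0365, 0.075 ]), array([0.0413, 0.0439]), array([0.0418, 0.0405])]
[281 157  12  50 529]
right 177.10666666666665 293 [array([-0.0044, -0.1437]), array([-0.0027, -0.1445]), array([ 0.007 , -0.1485]), array([ 0.008 , -0.1489])]
left 170.5 281 [array([ 0.0039, -0.129 ]), array([ 0.0054, -0.13  ]), array([ 0.0141, -0.1358]), array([ 0.015 , -0.1364])]
[  0 334   7  20  75]
right 346.14285714285717 7 [array([-0.5136,  0.7839]), array([-0.501 ,  0.7633]), array([-0.43  ,  0.6473]), array([-0.4221,  0.6344])]
left 343.5 0 [array([-0.5209,  0.8378]), array([-0.5082,  0.8161]), array([-0.4362,  0.6936]), array([-0.4282,  0.68  ])]
plunger cols 131 135 176 185
[-0.0007  0.0683]
[-0.0008  0.06  ]
wing [array([-0.004 ,  0.0015]), array([-0.0435, -0.0097])]
```

View pics/w1c.png

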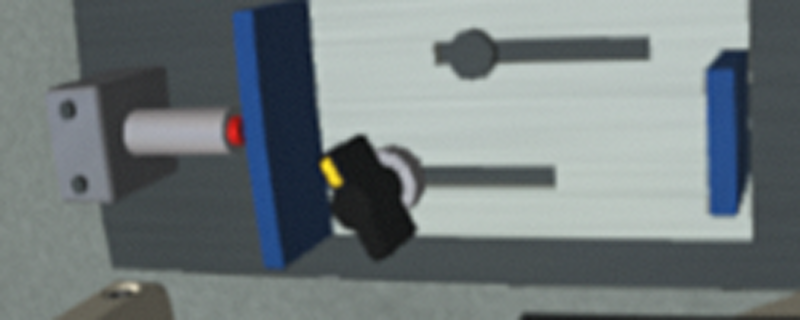

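To row units: 19.4 cm / 100 = 0.194, 17.5 cm / 100 = 0.175.

{"op": "move_arm", "data": {
  "targets": [
    [-1, 0, 0.002, 0.05, 0],
    [-1, 0, 0.002, 0.1, 0],
    [-1, 0, 0.002, 0.14, 0],
    [-1, 0, 0.002, 0.175, 0],
    [-1, 0, 0.002, 0.194, 0],
    [-1, 0, 0.002, 0.194, 0],
    [-1, 0, 0.002, 0.194, 0]
  ]
}}

```text
t: 4.38
tool_pos: [0.615, -0.2014, 0.0342]
orientation: [0.0, 0.99, 0.141, 0.001]
ft_force: [0.7, 0.6, 1.0]
width: 0.002
grip_force: 0.0
```

```bash
python3 -c "
from h import *
s=robot.get_state();print(s)
"
```

```text
{'t': 4.375, 'joint_pos': array([ 0.31595459,  0.67191144, -0.12482259,  1.69163646,  0.11034429,
        0.78268137, -1.14854326]), 'joint_vel': array([-0.0035585 , -0.00829484,  0.00031948, -0.00335483, -0.00055284,
       -0.00295842, -0.00108644]), 'effort': array([ 1.27157872e-01, -7.50892496e+01, -1.65166799e+00, -2.38203549e+01,
       -2.63566169e-02, -2.87038798e-02,  8.25622701e-04]), 'tool_pos': array([ 0.61503037, -0.20141037,  0.03422991]), 'orientation': array([4.61945174e-04, 9.90046619e-01, 1.40735452e-01, 1.00607773e-03]), 'ft_force': array([0.71931737, 0.60963517, 1.03649172]), 'moment': array([-0.00820471, -0.03520706, -0.05252543]), 'grip_force': 0.0, 'width': 0.0024861613377755217}
```

To row units: -2 cm / 100 = -0.02, -1.8 cm / 100 = -0.018.

{"op": "move_arm", "data": {
  "targets": [
    [-1, 0.002, -0.005, 0, 0],
    [-1, 0.002, -0.01, 0, 0],
    [-1, 0.002, -0.012, 0, 0],
    [-1, 0.002, -0.014, 0, 0],
    [-1, 0.002, -0.016, 0, 0],
    [-1, 0.002, -0.018, 0, 0],
    [-1, 0.002, -0.02, 0, 0],
    [-1, 0.002, -0.02, 0, 0]
  ]
}}

```text
t: 5.38
tool_pos: [0.6104, -0.1814, 0.0327]
orientation: [0.0, 0.99, 0.141, -0.0]
ft_force: [0.5, -1.1, -1.2]
width: 0.009
grip_force: 0.5
```

To row units: -0.8 cm / 100 = -0.008, -0.6 cm / 100 = -0.006.

{"op": "move_arm", "data": {
  "targets": [
    [-1, 0, -0.002, 0, 0],
    [-1, 0, -0.004, 0, 0],
    [-1, 0, -0.006, 0, 0],
    [-1, 0, -0.008, 0, 0]
  ]
}}

```text
t: 5.88
tool_pos: [0.6081, -0.1735, 0.0327]
orientation: [0.0, 0.99, 0.141, -0.0]
ft_force: [0.9, -3.5, -1.4]
width: 0.004
grip_force: 1.5
```

```bash
cat > e.py <<'E'
from h import *
import sys
c=eyes.camera("top")
b=cv2.resize(c["img"][170:230,250:400,::-1],(800,320),interpolation=cv2.INTER_CUBIC)
s=eyes.camera("side")
b2=cv2.resize(s["img"][140:290,280:420,::-1],(800,857),interpolation=cv2.INTER_CUBIC)[200:480]
cv2.imwrite(f"pics/{sys.argv[1]}.png",np.vstack([b,b2]))
print(robot.get_state()["ft_force"],robot.get_state()["tool_pos"])
E
python3 e.py p1
```

```text
[-0.12322746 -1.89205876 -1.31732507] [ 0.60807151 -0.1730131   0.03270755]
```

View pics/p1.png

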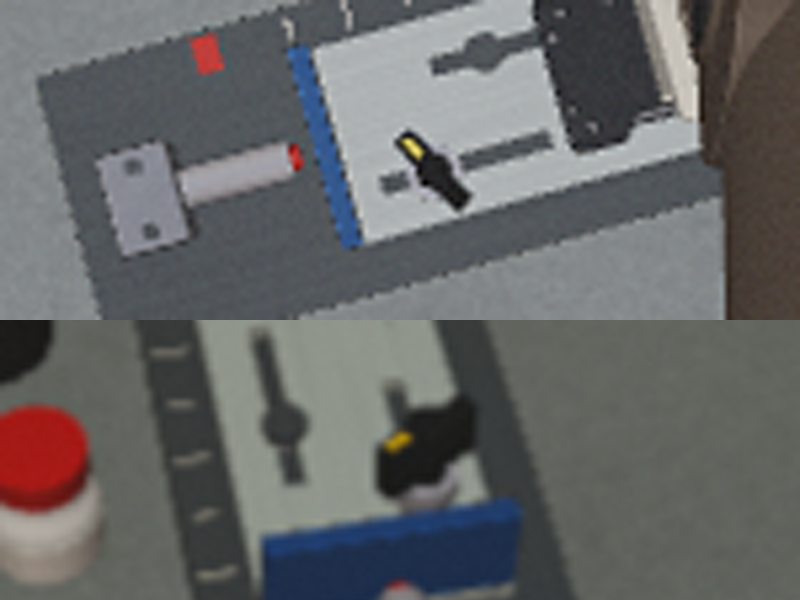

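Top view: plunger tip at crop (303, 158), wall face at about (318, 158), so roughly 7 mm to the plunger and 12 mm to the barrel. The fence follows the push.

To row units: -0.7 cm / 100 = -0.007, -0.6 cm / 100 = -0.006.

{"op": "move_arm", "data": {
  "targets": [
    [-1, 0, -0.001, 0, 0],
    [-1, 0, -0.002, 0, 0],
    [-1, 0, -0.003, 0, 0],
    [-1, 0, -0.004, 0, 0],
    [-1, 0, -0.005, 0, 0],
    [-1, 0, -0.006, 0, 0],
    [-1, 0, -0.007, 0, 0]
  ]
}}

```text
t: 6.85
tool_pos: [0.6062, -0.1667, 0.0327]
orientation: [0.0, 0.99, 0.141, 0.0]
ft_force: [0.9, -2.1, -1.7]
width: 0.004
grip_force: 1.4
```

To row units: -0.2 cm / 100 = -0.002, -0.15 cm / 100 = -0.0015.

{"op": "move_arm", "data": {
  "targets": [
    [-1, 0, -0.0005, 0, 0],
    [-1, 0, -0.001, 0, 0],
    [-1, 0, -0.0015, 0, 0],
    [-1, 0, -0.002, 0, 0]
  ]
}}

```text
t: 7.35
tool_pos: [0.6057, -0.165, 0.0327]
orientation: [0.0, 0.99, 0.141, 0.0]
ft_force: [0.9, -2.8, -1.3]
width: 0.011
grip_force: 1.6
```

To row units: -0.15 cm / 100 = -0.0015, -0.1 cm / 100 = -0.001.

{"op": "move_arm", "data": {
  "targets": [
    [-1, 0, -0.0005, 0, 0],
    [-1, 0, -0.001, 0, 0],
    [-1, 0, -0.0015, 0, 0]
  ]
}}

```text
t: 7.72
tool_pos: [0.6052, -0.1635, 0.0327]
orientation: [0.0, 0.99, 0.141, 0.0]
ft_force: [1.0, -3.8, -0.8]
width: 0.003
grip_force: 1.8
```

To row units: -0.1 cm / 100 = -0.001, -0.05 cm / 100 = -0.0005.

{"op": "move_arm", "data": {
  "targets": [
    [-1, 0, -0.0005, 0, 0],
    [-1, 0, -0.001, 0, 0]
  ]
}}

```text
t: 7.98
tool_pos: [0.6049, -0.1625, 0.0327]
orientation: [0.0, 0.99, 0.141, -0.0]
ft_force: [1.0, -3.5, -1.8]
width: 0.005
grip_force: 1.9
```

To row units: -0.1 cm / 100 = -0.001, -0.05 cm / 100 = -0.0005.

{"op": "move_arm", "data": {
  "targets": [
    [-1, 0, -0.0005, 0, 0],
    [-1, 0, -0.001, 0, 0]
  ]
}}

```text
t: 8.22
tool_pos: [0.6047, -0.1616, 0.0328]
orientation: [0.0, 0.99, 0.141, 0.0]
ft_force: [1.8, -3.7, -2.0]
width: 0.007
grip_force: 2.0
```

To row units: -0.1 cm / 100 = -0.001, -0.05 cm / 100 = -0.0005.

{"op": "move_arm", "data": {
  "targets": [
    [-1, 0, -0.0005, 0, 0],
    [-1, 0, -0.001, 0, 0]
  ]
}}

```text
t: 8.48
tool_pos: [0.6045, -0.161, 0.0328]
orientation: [0.0, 0.99, 0.141, 0.0]
ft_force: [1.6, -5.5, -2.2]
width: 0.004
grip_force: 2.9
```

{"op": "move_arm", "data": {
  "targets": [
    [-1, 0, -0.0005, 0, 0]
  ]
}}

```text
t: 8.6
tool_pos: [0.6045, -0.1609, 0.0329]
orientation: [0.001, 0.99, 0.141, 0.0]
ft_force: [2.0, -6.7, -2.2]
width: 0.005
grip_force: 3.5
```

To row units: -0.05 cm / 100 = -0.0005.

{"op": "move_arm", "data": {
  "targets": [
    [-1, 0, -0.0005, 0, 0]
  ]
}}

```text
t: 8.72
tool_pos: [0.6045, -0.1609, 0.033]
orientation: [0.001, 0.99, 0.14, 0.0]
ft_force: [2.6, -8.0, -1.3]
width: 0.002
grip_force: 4.1
```

{"op": "move_arm", "data": {
  "targets": [
    [-1, 0, -0.0005, 0, 0],
    [-1, 0, -0.001, 0, 0]
  ]
}}

```text
t: 8.98
tool_pos: [0.6045, -0.1609, 0.0331]
orientation: [0.001, 0.99, 0.14, 0.001]
ft_force: [2.5, -10.2, -0.9]
width: 0.005
grip_force: 5.3
```

```bash
python3 e.py p2
```

```text
[ 3.03527018 -9.62209478 -2.24997852] [ 0.60450025 -0.16090415  0.03309609]
```

View pics/p2.png

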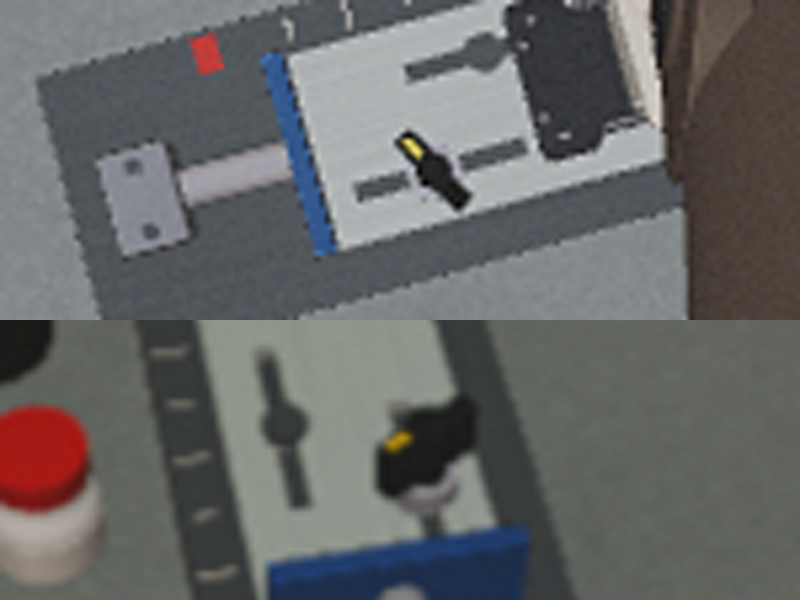

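The fence is home: the wall sits at crop (300, 160) on the barrel and no red shows. Pushing force rose steeply with no further motion. Backing off and going over the knob.

To row units: -14.4 cm / 100 = -0.144, 2.5 cm / 100 = 0.025, -0.35 rad / 2 = -0.175.

{"op": "move_arm", "data": {
  "targets": [
    [-1, 0, 0.003, 0, 0],
    [-1, 0, 0.02, 0, 0],
    [-1, 0, 0.025, -0.04, 0],
    [-1, 0, 0.025, -0.09, 0],
    [0, -0.01, -0.02, -0.12, -0.075],
    [0, -0.02, -0.07, -0.12, -0.15],
    [0, -0.026, -0.12, -0.12, -0.175],
    [0, -0.026, -0.144, -0.12, -0.175],
    [0, -0.026, -0.144, -0.12, -0.175],
    [0, -0.026, -0.144, -0.12, -0.175]
  ]
}}

```text
t: 10.32
tool_pos: [0.5392, -0.0289, 0.1528]
orientation: [0.0, 0.951, 0.311, -0.0]
ft_force: [-0.7, -0.2, 0.3]
width: 0.499
grip_force: 0.0
```

```bash
python3 c.py w2; python3 - <<'E'
from h import *
c=dict(np.load("w2.npz"))
p=proj(c,(.540,-.03,.06),True);print(p)
r,q=int(p[0]),int(p[1]);r0=max(r-50,0);q0=max(q-67,0);print(r0,q0)
cv2.imwrite("pics/w2c.png",cv2.resize(c["img"][r0:r0+100,q0:q0+134,::-1],(804//134*134-4,600),interpolation=cv2.INTER_CUBIC))
E
```

```text
10.325 [ 0.53917613 -0.02894963  0.15275805] [ 2.74467750e-04  9.50552746e-01  3.10563037e-01 -2.70928621e-05] [-0.68523904 -0.23720809  0.26769206] 0.498742741837533
fence [59. 64.] 0.98
fence [234. 153.] 0.61
fence_wall [280. 511.] 0.92
fence_wall [170. 356.] 0.89
fence_tab [171. 354.] 0.8
fence_tab [282. 512.] 0.74
knob [194. 322.] 0.73
stop_block [125. 199.] 0.69
stop_block [172. 358.] 0.29
stop_axis [128. 200.] 0.69
stop_axis [191. 321.] 0.63
[201.00220034 321.81091499]
151 254
```

View pics/w2c.png

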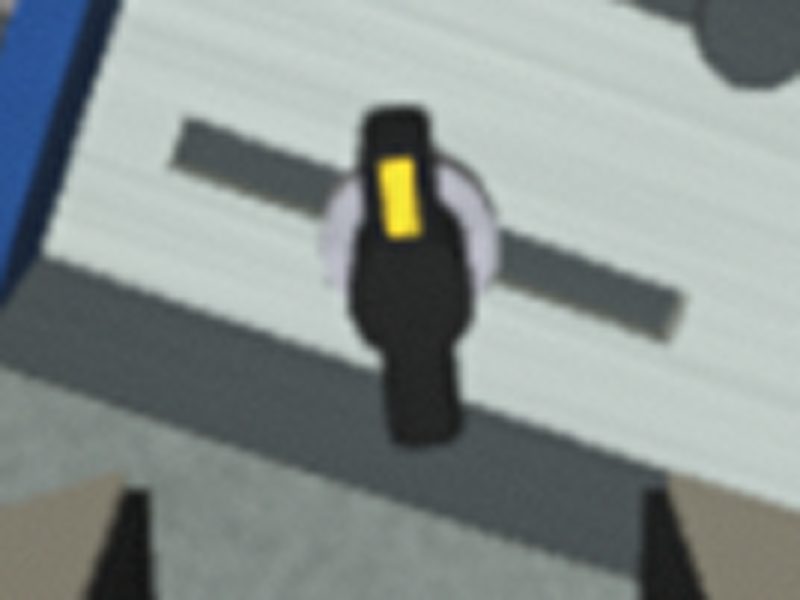

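The crop shows the wing's ends at (395, 108) and (428, 440), nearly in line with the tool's x axis.

```bash
python3 - <<'E'
from h import *
c=dict(np.load("w2.npz"));s=robot.get_state()
w=[atz(c,(151+y/6,254+x/5.97),.062,True) for x,y in((395,110),(426,438))]
d=w[0]-w[1];print(w,np.linalg.norm(d),"yaw",np.arctan2(d[1],d[0]),"mid",(w[0]+w[1])/2)
t=eyes.camera("top"); 
ws=[atz(t,(170+y/5.33,250+x/5.33),.062) for x,y in((405,135),(463,206))];e=ws[0]-ws[1]
print("top mid",(ws[0]+ws[1])/2,"yaw",np.arctan2(e[1],e[0]))
rs=[ray(c,(151+274/6,254+410.5/5.97),True),ray(dict(t),(170+170.5/5.33,250+434/5.33))];print("tri",tri(rs))
y=2*np.arctan2(.31056,.95055);m=(w[0]+w[1])/2-s["tool_pos"]
print("tool yaw",y,"shift tool",[m[0]*np.cos(y)+m[1]*np.sin(y),m[0]*np.sin(y)-m[1]*np.cos(y)])
E
```

```text
[array([ 0.56144322, -0.01257758,  0.062     ]), array([ 0.52564368, -0.04430955,  0.062     ])] 0.04783852448088706 yaw 0.725238607703382 mid [ 0.54354345 -0.02844356  0.062     ]
top mid [ 0.54053509 -0.0316246   0.062     ] yaw 0.6932362708935981
tri (array([ 0.54058599, -0.03128404,  0.04549576]), [np.float64(0.0004433097359299709), np.float64(0.00044330973592990097)])
tool yaw 0.6315665592075006 shift tool [np.float64(0.003590472246680659), np.float64(0.003231179495665513)]
```

To row units: 11.3 cm / 100 = 0.113, 10 cm / 100 = 0.1, -0.08 rad / 2 = -0.04.

{"op": "move_arm", "data": {
  "targets": [
    [0, 0, 0.0025, 0.03, -0.04],
    [0, 0, 0.0025, 0.07, -0.04],
    [0, 0, 0.0025, 0.1, -0.04],
    [0, 0, 0.0025, 0.113, -0.04],
    [0, 0, 0.0025, 0.113, -0.04],
    [-1, 0, 0.0025, 0.113, -0.04],
    [-1, 0, 0.0025, 0.113, -0.04],
    [-1, 0, 0.0025, 0.113, -0.04],
    [-1, 0, 0.0025, 0.113, -0.04],
    [-1, 0, 0.0025, 0.113, -0.04]
  ],
  "squeeze": 25
}}

```text
t: 12.02
tool_pos: [0.5409, -0.0303, 0.0401]
orientation: [0.001, 0.937, 0.349, 0.001]
ft_force: [1.4, -2.6, 2.6]
width: 0.116
grip_force: 24.9
```

```bash
cat > s.py <<'E'
from h import *
s=robot.get_state();q=s["orientation"];print(s["t"],s["tool_pos"].round(4),"yaw",2*np.arctan2(q[2],q[1]),"F",s["ft_force"].round(2),"M",s["moment"].round(3),s["width"],s["grip_force"],"j7",s["joint_pos"][6])
E
python3 s.py
```

```text
12.025 [ 0.5409 -0.0303  0.0401] yaw 0.7122628950280493 F [ 1.38 -2.55  2.63] M [-0.688 -0.413  0.035] 0.11624263339154416 24.91215169429779 j7 -1.099805844382173
```

To row units: 0.08 cm / 100 = 0.0008, 0.07 cm / 100 = 0.0007, 0.15 rad / 2 = 0.075.

{"op": "move_arm", "data": {
  "targets": [
    [-1, 0, 0, 0, 0.075],
    [-1, 0, 0, 0.0003, 0.15],
    [-1, 0, 0, 0.0005, 0.225],
    [-1, 0, 0, 0.0007, 0.3],
    [-1, 0, 0, 0.0008, 0.35],
    [-1, 0, 0, 0.0008, 0.35]
  ]
}}

```text
t: 12.78
tool_pos: [0.5408, -0.03, 0.0393]
orientation: [0.0, 1.0, 0.006, 0.001]
ft_force: [1.1, -2.9, 3.3]
width: 0.118
grip_force: 25.0
```

```bash
python3 s.py
```

```text
12.775 [ 0.5408 -0.03    0.0393] yaw 0.012937553867326366 F [ 1.13 -2.93  3.35] M [-0.673 -0.379 -0.064] 0.11789945027859766 24.95507776737213 j7 -1.6494256630106827
```

To row units: 0.03 cm / 100 = 0.0003, 0.02 cm / 100 = 0.0002, 0.2 rad / 2 = 0.1.

{"op": "move_arm", "data": {
  "targets": [
    [-1, 0, 0, 0.0002, 0.05],
    [-1, 0, 0, 0.0003, 0.1],
    [-1, 0, 0, 0.0003, 0.1]
  ]
}}

```text
t: 13.15
tool_pos: [0.5409, -0.03, 0.0392]
orientation: [0.0, 0.996, -0.093, 0.001]
ft_force: [0.4, -3.5, 5.9]
width: 0.12
grip_force: 24.9
```

```bash
python3 s.py
```

```text
13.15 [ 0.5409 -0.03    0.0392] yaw -0.186170172747389 F [ 0.41 -3.47  5.85] M [-0.643 -0.241 -0.037] 0.12002328837228148 24.94062691926956 j7 -1.8040740415092764
```

To row units: 0.01 cm / 100 = 0.0001, 0.1 rad / 2 = 0.05.

{"op": "move_arm", "data": {
  "targets": [
    [-1, 0, 0, 0.0001, 0.05],
    [-1, 0, 0, 0.0001, 0.05]
  ]
}}

```text
t: 13.4
tool_pos: [0.5409, -0.0299, 0.0391]
orientation: [0.0, 0.99, -0.142, 0.001]
ft_force: [0.4, -2.7, 6.8]
width: 0.117
grip_force: 24.9
```

```bash
python3 s.py
```

```text
13.4 [ 0.5409 -0.0299  0.0391] yaw -0.2859415214448279 F [ 0.42 -2.69  6.82] M [-0.56  -0.197  0.08 ] 0.11685614001310042 24.912083745002747 j7 -1.8813659150978106
```

To row units: 0.08 rad / 2 = 0.04.

{"op": "move_arm", "data": {
  "targets": [
    [-1, 0, 0, 0, 0.04],
    [-1, 0, 0, 0, 0.04]
  ]
}}

```text
t: 13.65
tool_pos: [0.5409, -0.0299, 0.0391]
orientation: [0.0, 0.983, -0.182, 0.001]
ft_force: [1.1, -3.0, 6.5]
width: 0.119
grip_force: 24.9
```

```bash
python3 s.py
```

```text
13.65 [ 0.5409 -0.0299  0.0391] yaw -0.36547911911824793 F [ 1.13 -2.96  6.51] M [-0.568 -0.154  0.247] 0.11937896643249192 24.916357398033142 j7 -1.9428628624394422
```

To row units: 0.08 rad / 2 = 0.04.

{"op": "move_arm", "data": {
  "targets": [
    [-1, 0, 0, 0, 0.04],
    [-1, 0, 0, 0, 0.04]
  ]
}}

```text
t: 13.9
tool_pos: [0.5409, -0.0299, 0.0391]
orientation: [0.0, 0.975, -0.221, 0.001]
ft_force: [0.8, -2.8, 6.0]
width: 0.113
grip_force: 25.0
```

```bash
python3 s.py
```

```text
13.9 [ 0.5409 -0.0299  0.0391] yaw -0.44518247363478053 F [ 0.82 -2.83  6.02] M [-0.573 -0.184  0.376] 0.11296568837801658 25.03659099340439 j7 -2.004423085667877
```

To row units: 0.08 rad / 2 = 0.04.

{"op": "move_arm", "data": {
  "targets": [
    [-1, 0, 0, 0, 0],
    [-1, 0, 0, 0, 0.02],
    [-1, 0, 0, 0, 0.04],
    [-1, 0, 0, 0, 0.04]
  ],
  "squeeze": 55
}}

```text
t: 14.4
tool_pos: [0.5409, -0.0299, 0.0391]
orientation: [0.0, 0.966, -0.258, 0.001]
ft_force: [0.5, -2.5, 7.1]
width: 0.121
grip_force: 57.7
```

```bash
python3 s.py
```

```text
14.4 [ 0.5409 -0.0299  0.0391] yaw -0.5228104478044939 F [ 0.55 -2.48  7.07] M [-0.699 -0.218  1.134] 0.12070977622281871 57.66474968288094 j7 -2.064777196979477
```

To row units: 0.08 rad / 2 = 0.04.

{"op": "move_arm", "data": {
  "targets": [
    [-1, 0, 0, 0, 0.04],
    [-1, 0, 0, 0, 0.04]
  ]
}}

```text
t: 14.65
tool_pos: [0.5409, -0.0299, 0.0391]
orientation: [0.0, 0.955, -0.297, 0.001]
ft_force: [1.0, -4.5, 6.9]
width: 0.131
grip_force: 64.0
```

```bash
python3 s.py
```

```text
14.65 [ 0.5409 -0.0299  0.0391] yaw -0.6024051624610549 F [ 1.02 -4.51  6.91] M [-0.816 -0.119  1.574] 0.1313157438006028 64.02759857475758 j7 -2.126213932156054
```

To row units: -12 cm / 100 = -0.12, -8 cm / 100 = -0.08.

{"op": "move_arm", "data": {
  "targets": [
    [0, 0, 0, 0, 0],
    [0, 0, 0, 0, 0],
    [0, 0, 0, 0, 0],
    [0, 0, 0, -0.03, 0],
    [0, 0, 0, -0.08, 0],
    [0, 0, 0, -0.12, 0],
    [0, 0, 0, -0.12, 0],
    [0, 0, 0, -0.12, 0]
  ]
}}

```text
t: 15.65
tool_pos: [0.5396, -0.0294, 0.1579]
orientation: [0.0, 0.954, -0.299, -0.0]
ft_force: [-0.3, 0.2, 0.6]
width: 0.503
grip_force: 0.0
```

```bash
python3 c.py w3; python3 - <<'E'
from h import *
c=dict(np.load("w3.npz"))
p=proj(c,(.541,-.031,.06),True);r0=max(int(p[0])-75,0);q0=max(int(p[1])-130,0);print(p,r0,q0)
cv2.imwrite("pics/w3c.png",cv2.resize(c["img"][r0:r0+150,q0:q0+200,::-1],(800,600),interpolation=cv2.INTER_CUBIC))
np.save("o3",[r0,q0])
E
python3 s.py
```

```text
15.65 [ 0.53958993 -0.02938385  0.15791122] [ 7.11187380e-05  9.54327033e-01 -2.98763596e-01 -4.72045336e-04] [-0.27588875  0.23609     0.59226759] 0.5025212074241495
fence [ 48. 112.] 0.88
fence [142. 321.] 0.79
fence_wall [143. 319.] 0.87
fence_wall [ 45. 114.] 0.71
fence_tab [144. 319.] 0.9
fence_tab [ 46. 110.] 0.83
stop_block [143. 315.] 0.61
stop_axis [237. 244.] 0.67
[196.42053482 320.99787414] 121 190
16.05 [ 0.5399 -0.0296  0.158 ] yaw -0.6073359338575974 F [-0.55 -0.42  0.46] M [ 0.039  0.032 -0.007] 0.5012438976037136 0.0 j7 -2.1557458197864894
```

View pics/w3c.png

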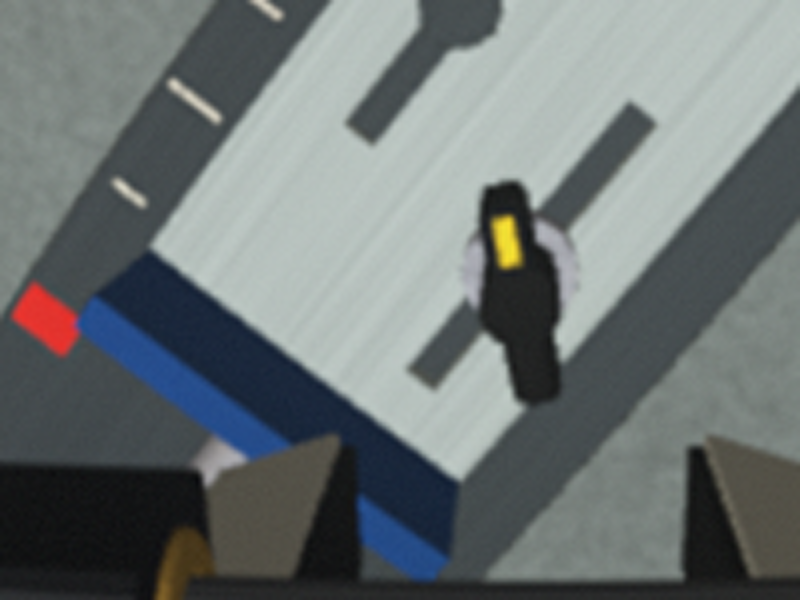

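The wing now stands at about −0.47 rad yaw, turned about 1.18 rad, and it took 1.5 N m at the stop. The wall at crop (250, 430) still sits against the barrel, and the gripper is clear.

```bash
python3 -c "
from rig import robot
print(robot.job_done())"
```

```text
the job is handed in; nothing more can be done
None
```

I slid the fence home against the barrel (about 10 N peak push), turned the wing knob clockwise about 1.2 rad to its firm stop (about 1.5 N m), let go, and handed the job in at about 16 s without touching the jars or cup.

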